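Click the reference cartridge into its bench dock

ROBOT

A 6-joint arm with a two-finger parallel gripper is mounted at the origin on a cart in front of the work surface, level with it; the furniture and walls round the work are solid. World frame = base frame: x ahead of the robot, y to its left, z up, the work surface at z = 0. Lengths are in m, angles in degrees, forces in N, time in s.
With the tool pointing down it reaches from about 0.3 to 0.95 m from the base axis. Payload 3.1 kg.
Tool frame: the origin (TCP) lies at the very end of the fingers, on their centre line; the grasp point (between the pads) lies 19 mm behind it; x points along the fingers, y is the direction in which the jaws open and shut, and the axes are right-handed (so a half turn about x gives the same grasp; the last joint's range is limited). The gripper opens to 85 mm and grips with 20 to 120 N. Pads are 22 mm wide; open, the fingers measure 114 mm over their backs; the gripper's body (76 mm by 85 mm) begins 54 mm behind the grasp point. The pads swing forward as they close: fully open they stand 13 mm farther back than shut.
Start: joints at [-69.884, 17.653, 93.61, -0, 68.738, -3.994], TCP at [0.255, -0.57, 0.231] pointing down, gripper open.
Joint ranges: [-175.34, 175.34], [-45.06, 112.39], [2.9, 150.54], [-68.45, 248.45], [3.09, 151.38], [-168.51, 168.51]. Speed limits (degrees/s): [159.86, 159.86, 180, 180, 180, 180].

INTERFACE

Orientations are given as a 3x3 rotation matrix whose columns are the frame's x, y, z axes.
In Python, from rig import sensors, vision, sign_off gives the robot as it stands.
- The arm moves only by the shell command python3 -m pendant 'ROWS'. ROWS is JSON, one flat list of numbers, 7 for each row, row after row: the turn, a rotation vector about the tool's x, y, z in rad, then the shift along the tool's x, y, z in m, then the opening in per cent of the stroke, from 0 (shut) to 100 (fully open). In form: [rx, ry, rz, dx, dy, dz, gripper, rx, ry, rz, dx, dy, dz, gripper, ...]. A call has exactly 5 rows; each row is the pose to reach, as a shift and turn from the pose commanded when the call began, along the tool's axes at that moment; what a row does not reach only later rows make up. A row lasts 1/10 s, in which the tool goes at most 50 mm and 8.59 degrees, less where a joint would pass 70% of its speed; a pose out of reach is approached as far as the arm can. A call with a gripper value outside its range is refused whole. The fingers move at their own pace and stop on an object; the grip force is fixed at half the most. Time passes only in rows, so rows that repeat a pose let the fingers close, or fill a call up. It gives the time, the measured TCP pose, the force and the opening at its end, in the units of the state.
- sensors.read_state(): the state, without advancing time (a new reading comes with each control period).
- vision.get_image(name): name is "scene" or "top" or "wrist"; returns a dict with "img" (420x560x3 uint8, red, green, blue), "fx", "fy", "cx", "cy" (pixels), "R" (3x3) and "t" (3): a world point X has camera coordinates R X + t; the wrist camera has in their place "tool_from_camera" (4x4, takes a point from camera to tool coordinates, whose origin is the TCP and whose axes are the tool frame's). Camera axes: x right, y down, z forward; pixel columns grow to the right and rows downward; lengths in m; the calibration is good to about 2 mm. A picture is of the moment at which its call begins: read the wrist's pose just before it. There is no depth.
- sign_off(): hands the job in, once; it reports no verdict.
The state is a dict: "clock": time; "qpos": joint angles; "joint_vel": joint speeds; "joint_efforts": joint torques, N m; "position": TCP position; "ee_rot": TCP orientation; "contact_force": force on the tool from outside, world axes, zero at the start; "wrist_torque": the same for the moment, N m; "gripper_width": finger opening in m.
Only numpy, scipy, OpenCV 4.12 (cv2) and the standard library are available. Lean on these libraries where they do the work, as an engineer would, in place of code of your own. Each camera call takes 0.05 s, during which the arm holds its last target. There are 200 camera calls.

TASK

Put the grooved reference cartridge upright into the square well of the dock and push it straight down, fully home, until the sprung ball in the side of the well snaps into its groove, then let go. Leave the short plain blanking plug standing where it is.

Things in the scene. Friction and masses are not known exactly. Their poses are not given: they have to be found in the camera images.
- cartridge_center (a point): Centre of the reference cartridge: upright white plastic cylinder, 34 mm diameter, 112 mm tall (foot 56 mm below, top 56 mm above this point), 70 to 140 g, with a ring groove 18 mm high, 5 mm deep, its middle 25 mm above the chamfered foot. It starts standing on the table; z up its axis, turn about z is irrelevant. Hold it by its upper 40 mm, which stays clear of the dock.
- dock_floor (a point): Centre of the well's floor, 10 mm above the table; z up, x and y along the well's sides. The dock is a grey 66 x 63 mm block fixed on a 110 x 110 x 8 mm plate. The well, 42 mm (x) by 39 mm (y), flares by 10 mm a side, steeply, from 34 mm above this floor to the rim, 54 mm above it. A slot opens its -x side; the ball's barrel sticks out 19 mm at +y. Home, the cartridge stands on this floor.
- ball (a joint): Travel (m) of the sprung steel ball, 18 mm diameter, in the well's +y side, centre 24 mm above the well floor: 0 = fully out, 9 mm into the well; positive = pushed back into the wall. The entering cartridge pushes it back 3 to 6 mm (about 5 to 15 N of downward push; its weight alone does not do it); below 3 mm again when it sits in the groove.
- plug_center (a point): Centre (half-way up) of the blanking plug, a bystander: an upright plain white plastic cylinder without groove, 34 mm in diameter and 70 mm tall, standing on the table. Its place and the cartridge's may be swapped.
Mind the look-alikes: they are no part of the job. Leave any green or yellow look-alike of the part that bears cartridge_center alone.

How it is judged (in metres and radians):
At the end, for the whole second after the job is handed in: The cartridge stands upright (within 10 degrees) in the well, its axis within 10 mm of the well's centre and its foot within 5 mm of the well floor, with the ball out in its groove (pushed back less than 3 mm); the plug is within 30 mm of where it stood (horizontal distance between cartridge_center and dock_floor below 0.01 m and z of cartridge_center in the frame of dock_floor between 0.05 and 0.061 m and angle between cartridge_center's own z axis and vertical below 0.175 rad and value of joint ball below 0.003 m and distance of plug_center from where it was at the start of the episode below 0.03 m); the robot touches nothing.
It fails at once if the blanking plug is knocked or carried more than 30 mm from its place (distance of plug_center from where it was at the start of the episode above 0.03 m).
It also fails if it takes over 35 s, if anything falls off the work surface, if the arm or the gripper's body presses on something with over 40 N, if the wrist force passes 120 N, or if a joint passes its speed limit or range.

## Working session

There is one attempt and no reset: what is moved stays moved. The work goes in short steps, Python scripts to look and compute and a shell command to move; the robot and the scene stay as the last step left them, time stands still between calls to the robot, and variables do not carry over. Pictures are saved under pics/ and viewed, about 8 in all and at most 12, crops included, and the job is handed in when it is done.

```bash
mkdir -p pics
cat > h.py <<'E'
import numpy as np,cv2,pickle
from rig import sensors,vision,sign_off
def snap(n,f):
    s=sensors.read_state(); d=vision.get_image(n); d['state']=s
    pickle.dump(d,open('pics/'+f+'.pkl','wb')); cv2.imwrite('pics/'+f+'.png',d['img'][:,:,::-1]); return d
def ray(d,u,v):
    c=np.array([(u-d['cx'])/d['fx'],(v-d['cy'])/d['fy'],1.])
    if 'R' in d:
        R=np.array(d['R']);t=np.array(d['t']);return -R.T@t,R.T@c
    T=np.array(d['tool_from_camera']);E=np.array(d['state']['ee_rot']);p=np.array(d['state']['position'])
    return p+E@T[:3,3],E@(T[:3,:3]@c)
def onz(d,u,v,z):
    o,r=ray(d,u,v);return o+r*(z-o[2])/r[2]
def load(f): return pickle.load(open('pics/'+f+'.pkl','rb'))
E
python3 - <<'E'
from h import *
snap('top','t1');snap('scene','s1')
s=sensors.read_state();print(s)
for f in('t1','s1'):
    d=load(f);print(-np.array(d['R']).T@d['t'],d['R'],d['fx'])
E
```

```text
{'clock': 0.1, 'qpos': array([-6.98827840e+01,  1.77016242e+01,  9.36831108e+01,  7.77348748e-04,
        6.87375964e+01, -3.99089280e+00]), 'joint_vel': array([-0.07111834, -0.13746494, -0.10901762,  0.15262603, -0.00309021,
       -0.028895  ]), 'joint_efforts': array([ 5.64414386e-04, -4.16407979e+01, -2.77644789e+01,  4.89171737e-05,
        4.03232843e-03, -5.77999685e-06]), 'position': array([ 0.25503117, -0.56977059,  0.23013165]), 'ee_rot': array([[-7.22473034e-04,  4.08454372e-01, -9.12778453e-01],
       [ 2.00917508e-03, -9.12776256e-01, -4.08454979e-01],
       [-9.99997721e-01, -2.12902943e-03, -1.61200115e-04]]), 'contact_force': array([-0.31900089, -0.12979042, -1.0764287 ]), 'wrist_torque': array([ 0.0319614 ,  0.04829381, -0.00374005]), 'gripper_width': 0.08499561379735712}
[ 0.3779075  -0.04601151  1.0255346 ] [[ 0.02021096 -0.99971431 -0.01275969]
 [-0.99061473 -0.01829816 -0.13545343]
 [ 0.13518125  0.01537758 -0.99070155]] 521.8517155278503
[-0.16394412 -0.57389852  0.57176393] [[ 0.63150613 -0.77532671  0.00827684]
 [-0.37579441 -0.31538804 -0.87138335]
 [ 0.6782172   0.54717354 -0.49053292]] 543.9652248107144
```

View pics/t1.png

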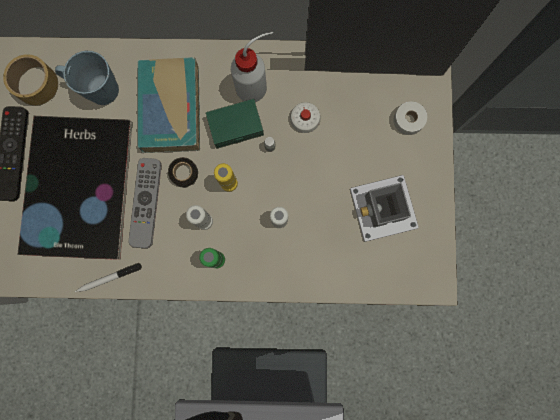

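View pics/s1.png

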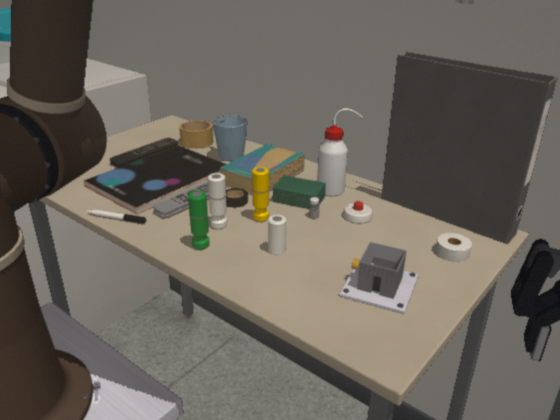

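The top view shows the grooved cartridge at about (197,215), the plug at (279,217) and the dock at (387,207). The green look-alike is at (210,258) and the yellow one at (225,177). I'll enlarge these areas.

Run:
```python
from h import *
d=load('t1');im=d['img'][:,:,::-1]
a=cv2.resize(im[160:280,170:300],None,fx=3,fy=3,interpolation=3)
b=cv2.resize(im[165:255,340:430],None,fx=4,fy=4,interpolation=3)
cv2.imwrite('pics/c1.png',np.hstack([a,b]))
print(onz(d,196,214,.112),onz(d,279,215,.07),onz(d,209,256,.112),onz(d,224,173,.112),onz(d,389,204,.064))
```

```text
[0.49546794 0.11412806 0.112     ] [ 0.50185734 -0.0321487   0.07      ] [0.42181517 0.08824921 0.112     ] [0.57027232 0.06706297 0.112     ] [ 0.52703919 -0.23605549  0.064     ]
```

View pics/c1.png

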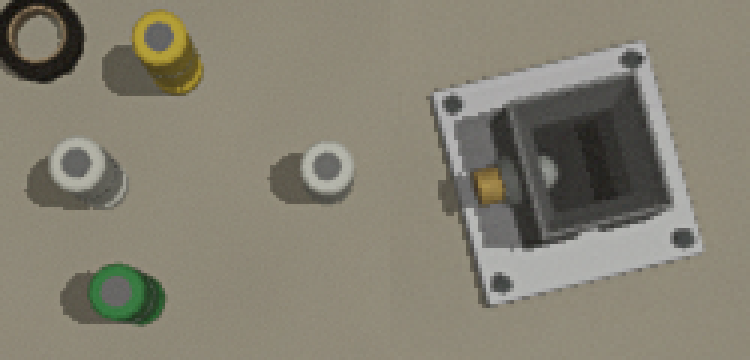

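Run:
```python
from h import *
d=load('t1')
P=[(433,95),(640,42),(702,248),(487,305)];W=[(510,107),(637,77),(670,205),(545,240)]
for L,z in((P,.008),(W,.064)):
    q=np.array([onz(d,340+(x-390)/4-.4,165+y/4-.4,z) for x,y in L]);print(q.mean(0),np.round(q,3).tolist())
    a=q[0]+q[3]-q[1]-q[2];print(np.degrees(np.arctan2(a[1],a[0])))
    a=q[0]+q[1]-q[2]-q[3];print(np.degrees(np.arctan2(a[1],a[0])))
print(onz(d,170+76/3-.3,160+163/3-.3,.112),onz(d,170+327/3-.3,160+167/3-.3,.07))
s=load('s1')
for n,X in(('s',(.496,.114,.112)),('p',(.50,-.032,.07))):
    c=np.array(s['R'])@X+s['t'];print(n,c[0]/c[2]*s['fx']+s['cx'],c[1]/c[2]*s['fy']+s['cy'])
```

```text
[ 0.52849725 -0.23619817  0.008     ] [[0.566, -0.171, 0.008], [0.594, -0.273, 0.008], [0.492, -0.302, 0.008], [0.462, -0.198, 0.008]]
105.74431849765992
15.091382205241999
[ 0.52736737 -0.23738686  0.064     ] [[0.55, -0.2, 0.064], [0.566, -0.259, 0.064], [0.506, -0.274, 0.064], [0.488, -0.216, 0.064]]
105.5971327847356
14.00901673437108
[0.49537672 0.11583942 0.112     ] [ 0.50116452 -0.03160857  0.07      ]
s 216.76203967715597 176.64862336759174
p 276.41352517573625 219.2009523640615
```

```bash
python3 -m pendant '[0,0,0,0,-0.035,-0.033,100, 0,0,0,0,-0.07,-0.066,100, 0,0,0,0,-0.105,-0.1,100, 0,0,0,0,-0.141,-0.133,100, 0,0,0,0,-0.176,-0.166,100]'; python3 -m pendant '[0,0,0,0,-0.035,-0.033,100, 0,0,0,0,-0.07,-0.066,100, 0,0,0,0,-0.105,-0.1,100, 0,0,0,0,-0.141,-0.133,100, 0,0,0,0,-0.176,-0.166,100]'; python3 -m pendant '[0.08,0,0,0,-0.035,-0.033,100, 0.157,0,0,0,-0.07,-0.066,100, 0.157,0,0,0,-0.105,-0.1,100, 0.157,0,0,0,-0.141,-0.133,100, 0.157,0,0,0,-0.176,-0.166,100]'
cat > g.py <<'E'
import sys
from h import *
def go(X):
    s=sensors.read_state();E=s['ee_rot'];print('clk',s['clock'],'pos',s['position'].round(4),'F',s['contact_force'].round(1),'w',s['gripper_width'],'jaw',np.degrees(np.arctan2(E[1,1],E[0,1])).round(2))
    print('xaxis',E[:,0].round(4),'tool shift',(E.T@(np.array(X)-s['position'])).round(4))
E
python3 - <<'E'
from g import *
go((.495,.116,.074));snap('wrist','w1')
d=load('w1');print(d['tool_from_camera'])
E
```

```text
clock: 0.6
position: [0.3349, -0.3398, 0.2307]
ee_rot: [[-0.0, 0.408, -0.913], [0.001, -0.913, -0.408], [-1.0, -0.001, -0.0]]
contact_force: [0.3, -0.3, 0.5]
gripper_width: 0.0854
clock: 1.1
position: [0.4145, -0.1116, 0.2311]
ee_rot: [[0.0, 0.408, -0.913], [-0.0, -0.913, -0.408], [-1.0, 0.0, -0.0]]
contact_force: [1.0, 0.0, 1.0]
gripper_width: 0.0851
clock: 1.6
position: [0.4941, 0.1169, 0.231]
ee_rot: [[-0.0, 0.261, -0.965], [-0.0, -0.965, -0.261], [-1.0, 0.0, 0.0]]
contact_force: [0.3, -0.9, 0.8]
gripper_width: 0.0854
clk 1.6 pos [0.4941 0.1169 0.231 ] F [ 0.3 -0.9  0.8] w 0.08543538974162992 jaw -74.86
xaxis [-3.e-04 -3.e-04 -1.e+00] tool shift [ 0.157   0.0011 -0.0007]
[[-2.30934126e-04 -3.23627303e-01  9.46184610e-01 -1.43136330e-01]
 [ 9.99999824e-01 -5.91136659e-04  4.18799062e-05 -1.64027214e-03]
 [ 5.45770927e-04  9.46184453e-01  3.23627383e-01 -8.29867700e-02]
 [ 0.00000000e+00  0.00000000e+00  0.00000000e+00  1.00000000e+00]]
```

View pics/w1.png

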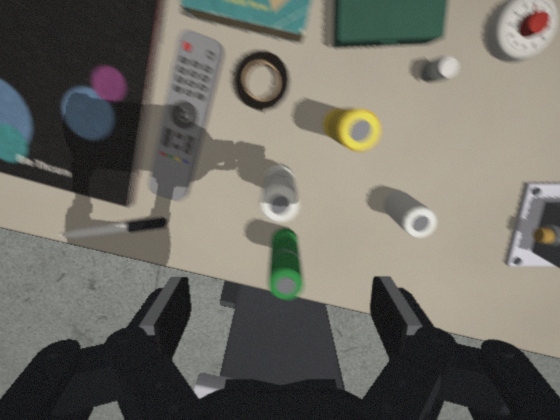

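The wrist view shows the cartridge's top disc at about (280,206), midway between the fingers, with green at (287,285) and yellow at (360,131). I'll work out their positions.

Run:
```python
from h import *
d=load('w1')
for u,v,z in((279.5,206,.112),(287,285,.112),(361,131,.112),(421,223,.07)):print(onz(d,u,v,z))
```

```text
[0.49440677 0.11928986 0.112     ]
[0.42054909 0.09204256 0.112     ]
[0.57235417 0.07252459 0.112     ]
[ 0.50185014 -0.02884406  0.07      ]
```

```bash
python3 -m pendant '[0,0,0,0.045,-0.001,-0.001,100, 0,0,0,0.09,-0.001,-0.001,100, 0,0,0,0.125,-0.001,-0.001,100, 0,0,0,0.145,-0.001,-0.001,100, 0,0,0,0.156,-0.001,-0.001,100]'; python3 -m pendant '[0,0,0,0,0,0,10, 0,0,0,0,0,0,10, 0,0,0,0,0,0,10, 0,0,0,0,0,0,10, 0,0,0,0,0,0,10]';python3 -m pendant '[0,0,0,0,0,0,10, 0,0,0,0,0,0,10, 0,0,0,0,0,0,10, 0,0,0,0,0,0,10, 0,0,0,0,0,0,10]'
```

```text
clock: 2.15
position: [0.4924, 0.1156, 0.0725]
ee_rot: [[-0.005, 0.261, -0.965], [-0.001, -0.965, -0.261], [-1.0, -0.001, 0.005]]
contact_force: [0.6, -0.4, 0.0]
gripper_width: 0.0853
clock: 2.65
position: [0.4967, 0.1163, 0.0771]
ee_rot: [[0.004, 0.261, -0.965], [0.0, -0.965, -0.261], [-1.0, 0.001, -0.004]]
contact_force: [0.2, -0.9, 5.2]
gripper_width: 0.0326
clock: 3.15
position: [0.4967, 0.1163, 0.0772]
ee_rot: [[0.004, 0.261, -0.965], [0.0, -0.965, -0.261], [-1.0, 0.001, -0.004]]
contact_force: [0.4, 0.1, 5.6]
gripper_width: 0.0324
```

```bash
python3 -m pendant '[0,0,0,-0.02,0,0,10, 0,0,0,-0.05,0,0,10, 0,0,0,-0.08,0,0,10, 0,0,0,-0.1,0,0,10, 0,0,0,-0.1,0,0,10]'
python3 - <<'E'
from g import *
go((.527,-.237,.2));snap('wrist','w2');d=snap('scene','s2')
cv2.imwrite('pics/s2.png',cv2.resize(d['img'][60:300,120:420,::-1],None,fx=2.2,fy=2.2,interpolation=3))
E
```

```text
clock: 3.65
position: [0.4973, 0.1165, 0.1785]
ee_rot: [[0.007, 0.261, -0.965], [0.001, -0.965, -0.261], [-1.0, 0.001, -0.007]]
contact_force: [1.2, 0.9, -0.4]
gripper_width: 0.0323
clk 3.65 pos [0.4973 0.1165 0.1785] F [ 1.2  0.9 -0.4] w 0.03233332298868403 jaw -74.88
xaxis [ 0.0071  0.0011 -1.    ] tool shift [-0.0216  0.3491  0.0634]
```

View pics/s2.png

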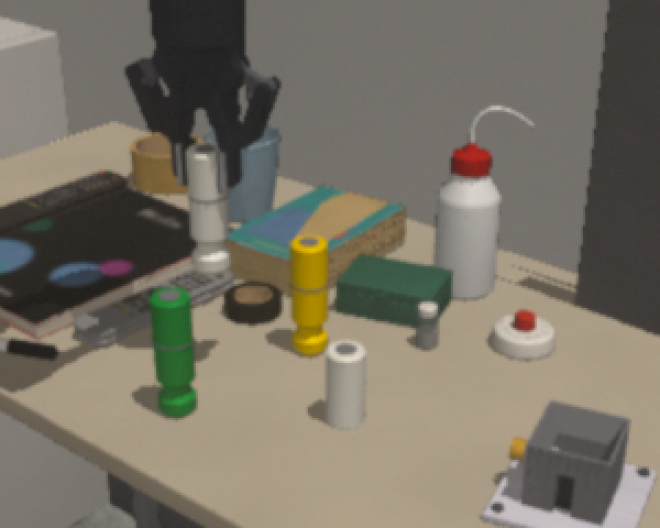

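View pics/w2.png

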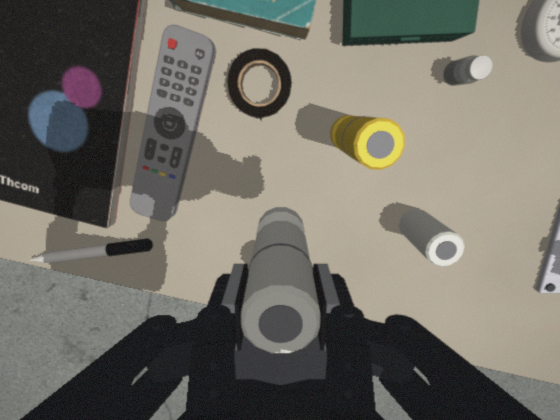

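The cartridge is held, with its top disc at about (281,322) and foot near (281,215). The plug stands undisturbed. I'll work out the axis in the tool frame.

Run:
```python
from h import *
d=load('w2');T=np.array(d['tool_from_camera'])
def at(u,v,x):
    r=T[:3,:3]@[(u-d['cx'])/d['fx'],(v-d['cy'])/d['fy'],1];return T[:3,3]+r*(x-T[0,3])/r[0]
print('top',at(280.5,322,-.035),'edges',at(241,322,-.035),at(320,322,-.035))
print('foot far edge',at(281,207,.077), at(257,222,.077),at(305,222,.077))
```

```text
top [-0.035      -0.00152579  0.00047445] edges [-0.035      -0.01765943  0.00046275] [-0.035       0.01460899  0.00048615]
foot far edge [ 0.077      -0.00102223 -0.01334763] [ 0.077      -0.01880087 -0.001705  ] [ 0.077       0.01676416 -0.00168259]
```

```bash
python3 -m pendant '[0,0,0,-0.02,0.03,0.005,10, 0,0,0,-0.022,0.075,0.014,10, 0,0,0,-0.022,0.12,0.022,10, 0,0,0,-0.022,0.165,0.03,10, 0,0,0,-0.022,0.21,0.038,10]';  python3 -m pendant '[0,0,0,0,0.045,0.008,10, 0,0,0,0,0.09,0.016,10, 0,0,0,0,0.12,0.022,10, 0,0,0,0,0.138,0.025,10, 0,0,0,0,0.138,0.025,10]'; python3 -m pendant '[0,0,0,0,0,0,10, 0,0,0,0,0,0,10, 0,0,0,0,0,0,10, 0,0,0,0,0,0,10, 0,0,0,0,0,0,10]'
python3 - <<'E'
from g import *
go((.527,-.237,.2));snap('wrist','w3');go((.527,-.237,.2));d=snap('scene','s3')
im=np.hstack([load('w3')['img'][60:320,90:470,::-1],d['img'][80:340,280:480,::-1]])
cv2.imwrite('pics/w3b.png',cv2.resize(im,None,fx=1.37,fy=1.37,interpolation=3))
E
```

```text
clock: 4.25
position: [0.5112, -0.0977, 0.1948]
ee_rot: [[-0.004, 0.261, -0.965], [0.001, -0.965, -0.261], [-1.0, -0.002, 0.003]]
contact_force: [0.7, 0.2, -2.5]
gripper_width: 0.0323
clock: 4.75
position: [0.5239, -0.2378, 0.1953]
ee_rot: [[-0.003, 0.258, -0.966], [0.001, -0.966, -0.258], [-1.0, -0.002, 0.002]]
contact_force: [-0.0, 0.1, -1.1]
gripper_width: 0.0324
clock: 5.25
position: [0.5249, -0.2355, 0.1975]
ee_rot: [[0.0, 0.262, -0.965], [-0.0, -0.965, -0.262], [-1.0, 0.0, -0.0]]
contact_force: [-0.1, 0.3, -0.3]
gripper_width: 0.0325
clk 5.25 pos [ 0.5249 -0.2355  0.1975] F [-0.1  0.3 -0.3] w 0.032482115616676535 jaw -74.82
xaxis [ 3.e-04 -0.e+00 -1.e+00] tool shift [-0.0025  0.002  -0.0016]
clk 5.3 pos [ 0.5249 -0.2357  0.1975] F [ 0.8 -0.3 -1.7] w 0.032662750887134204 jaw -74.83
xaxis [ 3.e-04 -1.e-04 -1.e+00] tool shift [-0.0025  0.0018 -0.0017]
```

View pics/w3b.png

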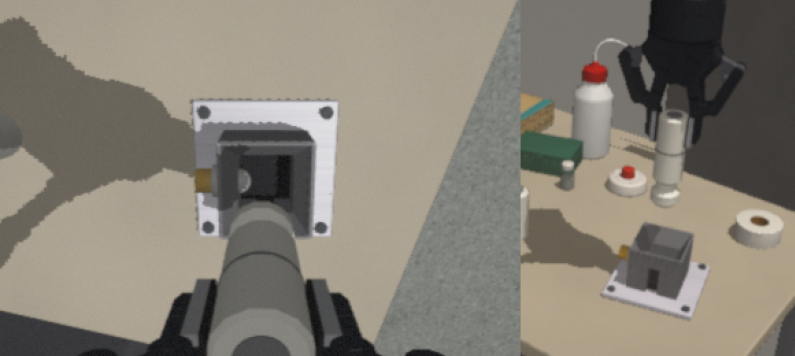

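The wrist view shows the dock plate square-on, with crop corners at (192,100), (338,100), (335,236) and (197,236). The ball is on the left (+y), and the cartridge hangs in front of the rim. I'll compute the dock centre from this view.

Run:
```python
from h import *
d=load('w3');E=d['state']['ee_rot'];p=d['state']['position']
f=lambda x,y,z:onz(d,90+x/1.37,60+y/1.37,z)
q=np.array([f(x,y,.008) for x,y in((192,100),(338,100),(335,236),(197,236))])
print(q.round(4),q.mean(0),'tool',E.T@(q.mean(0)-p))
for x,y in((217,146),(314,146),(217,205),(314,205)):print('rim',f(x,y,.064),E.T@(f(x,y,.064)-p))
```

```text
[[ 0.5662 -0.1698  0.008 ]
 [ 0.5946 -0.2748  0.008 ]
 [ 0.4902 -0.307   0.008 ]
 [ 0.4604 -0.1969  0.008 ]] [ 0.52787372 -0.23715037  0.008     ] tool [ 0.18948574  0.0023162  -0.00236459]
rim [ 0.54881881 -0.19848877  0.064     ] [ 0.13348979 -0.02950592 -0.03271625]
rim [ 0.56506194 -0.25849895  0.064     ] [ 0.13349627  0.03266368 -0.03267854]
rim [ 0.51010483 -0.20763325  0.064     ] [ 0.13347999 -0.03081803  0.00704142]
rim [ 0.52709619 -0.27041973  0.064     ] [0.13348677 0.03422693 0.007084  ]
```

```bash
python3 -m pendant '[0,0,0,0,0.004,-0.0015,10, 0,0,0,0.02,0.004,-0.0015,10, 0,0,0,0.04,0.004,-0.0015,10, 0,0,0,0.055,0.004,-0.0015,10, 0,0,0,0.06,0.004,-0.0015,10]'; python3 -m pendant '[0,0,0,0.005,0,0,10, 0,0,0,0.01,0,0,10, 0,0,0,0.013,0,0,10, 0,0,0,0.015,0,0,10, 0,0,0,0.015,0,0,10]'
```

```text
clock: 5.85
position: [0.526, -0.2392, 0.1351]
ee_rot: [[-0.003, 0.261, -0.965], [0.002, -0.965, -0.261], [-1.0, -0.003, 0.003]]
contact_force: [-0.9, -0.4, -1.3]
gripper_width: 0.0326
clock: 6.35
position: [0.5273, -0.2398, 0.1223]
ee_rot: [[0.0, 0.261, -0.965], [-0.0, -0.965, -0.261], [-1.0, 0.0, -0.0]]
contact_force: [0.4, -0.0, -1.1]
gripper_width: 0.0329
```

```bash
python3 -m pendant '[0,0,0,0.003,0,0,10, 0,0,0,0.006,0,0,10, 0,0,0,0.009,0,0,10, 0,0,0,0.012,0,0,10, 0,0,0,0.012,0,0,10]'; python3 -m pendant '[0,0,0,0.003,0,0,10, 0,0,0,0.006,0,0,10, 0,0,0,0.009,0,0,10, 0,0,0,0.012,0,0,10, 0,0,0,0.012,0,0,10]'
```

```text
clock: 6.85
position: [0.5282, -0.2407, 0.1123]
ee_rot: [[0.001, 0.261, -0.965], [-0.002, -0.965, -0.261], [-1.0, 0.002, -0.001]]
contact_force: [-1.2, -0.6, 7.3]
gripper_width: 0.0324
clock: 7.35
position: [0.5289, -0.2403, 0.0994]
ee_rot: [[0.004, 0.26, -0.965], [-0.001, -0.965, -0.26], [-1.0, 0.002, -0.003]]
contact_force: [1.7, 0.5, 2.0]
gripper_width: 0.0325
```

Ball contact was 7 N on the way in, and 12 mm remain.

```bash
python3 -m pendant '[0,0,0,0.003,0,0,10, 0,0,0,0.006,0,0,10, 0,0,0,0.008,0,0,10, 0,0,0,0.01,0,0,10, 0,0,0,0.01,0,0,10]'; python3 -m pendant '[0,0,0,0.001,0,0,10, 0,0,0,0.002,0,0,10, 0,0,0,0.003,0,0,10, 0,0,0,0.004,0,0,10, 0,0,0,0.004,0,0,10]'
```

```text
clock: 7.85
position: [0.5265, -0.2397, 0.0872]
ee_rot: [[-0.002, 0.261, -0.965], [0.0, -0.965, -0.261], [-1.0, -0.001, 0.002]]
contact_force: [0.7, -0.1, -2.3]
gripper_width: 0.0324
clock: 8.35
position: [0.5274, -0.2399, 0.0871]
ee_rot: [[-0.001, 0.261, -0.965], [0.0, -0.965, -0.261], [-1.0, -0.001, 0.001]]
contact_force: [-4.5, 2.0, 17.0]
gripper_width: 0.0326
```

The cartridge is seated: the TCP stopped at 0.0871 (0.087 expected) with 17 N. I'll unload, open, and rise.

```bash
python3 -m pendant '[0,0,0,-0.002,0,0,10, 0,0,0,-0.002,0,0,50, 0,0,0,-0.002,0,0,100, 0,0,0,-0.002,0,0,100, 0,0,0,-0.002,0,0,100]'; python3 -m pendant '[0,0,0,0,0,0,100, 0,0,0,0,0,0,100, 0,0,0,0,0,0,100, 0,0,0,0,0,0,100, 0,0,0,-0.005,0,0,100]'; python3 -m pendant '[0,0,0,-0.03,0,0,100, 0,0,0,-0.07,0,0,100, 0,0,0,-0.11,0,0,100, 0,0,0,-0.13,0,0,100, 0,0,0,-0.13,0,0,100]'
python3 - <<'E'
from g import *
go((0,0,0));w=snap('wrist','w4');s=snap('scene','s4')
im=np.hstack([w['img'][60:320,90:470,::-1],s['img'][140:400,280:480,::-1]])
cv2.imwrite('pics/f.png',cv2.resize(im,None,fx=1.37,fy=1.37,interpolation=3))
# expected home top/foot-groove in both views
for z in(.122,):
    X=np.array([.5275,-.238,z]);c=np.array(s['R'])@X+s['t'];u,v=c[0]/c[2]*s['fx']+s['cx'],c[1]/c[2]*s['fy']+s['cy'];print('scene crop',(u-280+380)*1.37,(v-140)*1.37)
    T=np.array(w['tool_from_camera']);t=w['state']['ee_rot'].T@(X-w['state']['position']);c=T[:3,:3].T@(t-T[:3,3]);print('wrist crop',(c[0]/c[2]*w['fx']+w['cx']-90)*1.37,(c[1]/c[2]*w['fy']+w['cy']-60)*1.37)
E
```

```text
clock: 8.85
position: [0.5269, -0.2395, 0.0857]
ee_rot: [[-0.001, 0.261, -0.965], [0.001, -0.965, -0.261], [-1.0, -0.001, 0.001]]
contact_force: [-0.4, -0.2, -0.0]
gripper_width: 0.0835
clock: 9.35
position: [0.5266, -0.2394, 0.0907]
ee_rot: [[-0.002, 0.261, -0.965], [0.001, -0.965, -0.261], [-1.0, -0.001, 0.001]]
contact_force: [-0.3, -0.3, -0.3]
gripper_width: 0.0854
clock: 9.85
position: [0.5301, -0.2413, 0.2265]
ee_rot: [[0.008, 0.261, -0.965], [-0.005, -0.965, -0.261], [-1.0, 0.007, -0.007]]
contact_force: [1.4, 0.4, -0.3]
gripper_width: 0.0855
clk 9.85 pos [ 0.5301 -0.2413  0.2265] F [ 1.4  0.4 -0.3] w 0.08548804493330388 jaw -74.89
xaxis [ 0.0085 -0.0046 -1.    ] tool shift [ 0.2209 -0.3726  0.4504]
scene crop 666.641265086843 118.1887849797133
wrist crop 255.74390434397236 212.51828574626578
```

View pics/f.png

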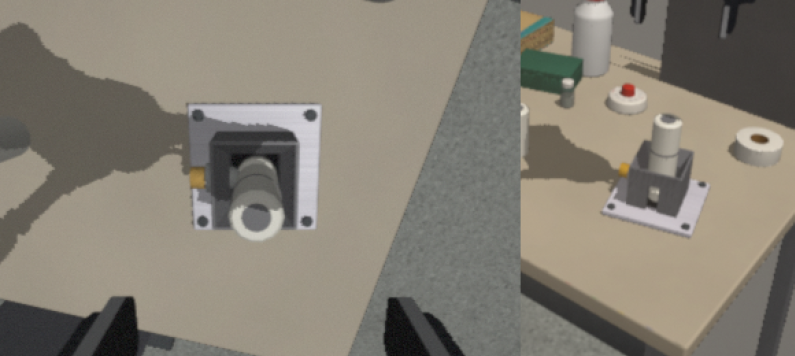

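The cartridge's top disc is at (667,119) in the scene crop, where I predicted (667,118) for home. It stands upright in the dock with the gripper clear, so I'm handing in.

```bash
python3 -c "from rig import sign_off;print(sign_off())"
```

```text
the job is handed in; nothing more can be done
None
```

I put the grooved white cartridge into the dock well, pushed it down to the floor, let go and raised the gripper clear. The job was handed in at about 10 s on the robot's clock.

**Seating:** Resistance reached about 7 N as the cartridge pushed the ball back, then eased. The push ended with a firm stop at 17 N, with the TCP at 0.087 m, which is the height I expected for home.

**Last pictures:** The cartridge stands upright in the well. Its top is within about 1 pixel of the predicted home position in the scene view and about 5 crop pixels off in the wrist view, where the arm was still settling.

**Not measured directly:** I could not read the ball's travel, so I judge the snap from the force and the height. I did not measure the plug again at the end. Nothing touched it, and it looked undisturbed after the lift.

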